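Feel the injector wells for the stuck sleeve, then seat the new injector

TASK

One of the two open injector wells in the cylinder head still has its old sealing sleeve stuck out of sight at the bottom. With the feeler rod, gently feel the wells until you have touched the bare floor of the empty one (keep holding the rod and let it rest there a moment), then put the rod back upright in its holder, all the way down. Then take the new injector (green cap) and lower it, without dropping it, fully home into that empty well; leave the old injector and everything else where they are.

Things in the scene. Friction and masses are not known exactly. Their poses are not given: they have to be found in the camera images.
- head: Aluminium cylinder head fixed on the bench, 140 x 280 x 85 mm (its x, y, z); origin at the centre of its underside, flat deck at 85 mm. A fitted injector, part of the head, stands 53 mm up from the middle of the deck; the two open wells lie 85 mm either side of it along the head's y. The stuck sleeve (not listed), 15 mm high, fills the bottom of either well and does not come out.
- well_a (a point): Centre of the mouth, level with the deck, of the open well on the head's -y side. Round, vertical, 25 mm diameter, 3 mm chamfer at the mouth, flat bare floor 60 mm below the mouth (45 mm down to the top of the sleeve, if this well has it). Axes as the head's, z up.
- well_b (a point): The same for the open well on the head's +y side.
- rod: Loose feeler rod, about 120 g, upright in its holder; origin at its lower tip, z up to the handle. Brass shaft 10 mm diameter, 0 to 78 mm, red band from 60 to 70 mm (its lower edge is level with the deck when the tip is on a bare well floor, 15 mm above it on the sleeve); black collar 28 mm diameter, 78 to 83 mm; round yellow handle 20 mm diameter, 83 to 128 mm, to grip.
- rod_collar (a point): On the rod: centre of the underside of the rod's black collar (78 mm above the tip).
- holder: Red rod holder, a block 50 x 50 x 85 mm fixed on the bench; origin at the centre of its underside.
- holder_hole (a point): Centre of the mouth of the holder's hole, on its top, 85 mm above the bench: 16 mm diameter, 3 mm chamfer, 81 mm deep; the rod is fully down when its collar lies on the top. z up.
- stand: Blue injector stand, a block 80 x 170 x 65 mm (its x, y, z) fixed on the bench; origin at the centre of its underside. Two 28 mm holes, 62 mm deep, 45 mm either side of the middle along its y; each holds an injector hanging by its collar. Which injector is in which hole varies.
- new_injector: New injector, loose, about 250 g: bright steel, green cap; origin at its nose tip, z up. Nose tapers from 10 mm diameter to 22 mm at 14 mm, then 22 mm up to 58 mm; collar 36 mm, 58 to 66 mm; round body 26 mm diameter, 66 to 118 mm, to grip; thin nipple to 128 mm. Fully home in an empty well its collar lies on the deck; over the sleeve it stays 13 mm up.
- new_injector_collar (a point): On the new injector: centre of the underside of its collar (58 mm above its nose tip).
- old_injector: The old injector, loose, same size and shape but dirty brown with a black cap; origin at its nose tip. To be left in the stand.
- oil_can: Spray can standing on the bench, 56 mm diameter, 150 mm tall, blue; origin at the centre of its underside. Leave alone.
- socket: Steel deep socket standing on the bench, 28 mm diameter, 60 mm tall; origin at the centre of its underside. Leave alone.
- wrench: Steel wrench 180 mm long lying flat on the bench beyond the head; origin under its middle, x along it. Leave alone.

How it is judged:
By the outcome, as a careful person would: the job done as asked, in the order asked, and still so for the second after the job is handed in, with the robot touching nothing.
It also fails if it takes over 72 s, if anything falls off the work surface, if the arm or the gripper's body presses on something with over 40 N, if the wrist force passes 120 N, or if a joint passes its speed limit or range.

ROBOT

A 6-joint arm with a two-finger parallel gripper is mounted at the origin on the work surface. World frame = base frame: x ahead of the robot, y to its left, z up, the work surface at z = 0. Lengths are in m, angles in rad, forces in N, time in s.
With the tool pointing down it reaches from about 0.25 to 0.725 m from the base axis. Payload 4 kg.
Tool frame: the origin (TCP) lies midway between the tips of the shut fingers; the grasp point (between the pads) lies 19 mm behind it (bot.grasp_offset is the distance from the TCP to the grasp point, in m); z points along the fingers, y is the direction in which the jaws open and shut (so a half turn about z gives the same grasp; the last joint's range is limited). The gripper opens to 85 mm and grips with 20 to 120 N. Pads are 22 mm wide; open, the fingers measure 114 mm over their backs; the gripper's body (76 mm by 85 mm) begins 54 mm behind the grasp point. The pads swing forward as they close: fully open they stand 13 mm farther back than shut.
Start: joints at [-1.198, 0.241, 0.005, 1.335, 0, 1.571], TCP at [0.182, -0.466, 0.205] pointing down, gripper open.
Joint ranges: [-2.72, 2.72], [-1.05, 1.87], [-1.09, 1.28], [-1.99, 2.15], [-1.42, 1.44], [-3.14, 3.14]. Speed limits (rad/s): [2.79, 2.79, 3.14, 3.14, 3.14, 3.14].

INTERFACE

Orientations are given as a unit quaternion [x, y, z, w].
In Python, from workcell import sensors, optics, bot gives the robot as it stands.
- The arm moves only by the tool apply_moves, never from a script. Its argument "plan" is one flat list of numbers, 6 for each row, row after row: the shift along the tool's x, y, z in m, then the turn, a rotation vector about the tool's x, y, z in rad. In form: [tx, ty, tz, ax, ay, az, tx, ty, tz, ax, ay, az, ...]. A call has 1 to 12 rows; each row is the pose to reach, as a shift and turn from the pose commanded when the call began, along the tool's axes at that moment; what a row does not reach only later rows make up. A row lasts 1/12 s, in which the tool goes at most 41.7 mm and 7.16 degrees, less where a joint would pass 70% of its speed; a pose out of reach is approached as far as the arm can. A call with a gripper value outside its range is refused whole. "grip" is the finger opening in m, from 0 to 0.0854, set as the call begins (left out, the last holds). The fingers move at their own pace and stop on an object; the grip force is fixed at half the most. Time passes only in rows, so rows that repeat a pose let the fingers close. It gives the time, the measured TCP pose, the force and the opening at its end, in the units of the state.
- sensors.get_obs(): the state, without advancing time (a new reading comes with each control period).
- optics.camera(name): name is "scene" or "top"; returns a dict with "pixels" (400x640x3 uint8, red, green, blue), "fx", "fy", "cx", "cy" (pixels), "k1" (the pictures are not rectified: a ray, as slopes to the right and down, at radius r is drawn at 1 + k1 r^2 times it, then the intrinsics apply), "pose" (4x4, takes a point from camera to world coordinates). Camera axes: x right, y up, looking along -z (the intrinsics and any distortion apply to the point x, -y, -z); pixel columns grow to the right and rows downward; lengths in m; the calibration is good to about 2 mm. A picture is of the moment at which its call begins. There is no depth.
- bot.job_done(): hands the job in, once; it reports no verdict.
The state is a dict: "clock": time; "joint_pos": joint angles; "joint_vel": joint speeds; "tau": joint torques, N m; "eef_pos": TCP position; "tool_rot": TCP orientation; "ft_force": force on the tool from outside, world axes, zero at the start; "ft_torque": the same for the moment, N m; "grip_width": finger opening in m.
Only numpy, scipy, OpenCV 4.12 (cv2) and the standard library are available. Lean on these libraries where they do the work, as an engineer would, in place of code of your own. Each camera call takes 0.05 s, during which the arm holds its last target.

## Working session

There is one attempt and no reset: what is moved stays moved. The work goes in short steps, Python scripts to look and compute and a tool call to move; the robot and the scene stay as the last step left them, time stands still between calls to the robot, and variables do not carry over. Pictures are saved under pics/ and viewed, and the job is handed in when it is done.

Besides the shell and the picture viewer there is one more tool, called after "Call:" in YAML: its name, and indented under it one key for each argument. apply_moves: Moves the arm, as the interface text tells. Its arguments: {"type":"object","properties":{"plan":{"type":"array","items":{"type":"number"}},"grip":{"type":"number"}},"required":["plan"]}

```bash
ls; mkdir -p pics
python3 - <<'E'
from workcell import sensors, optics, bot
import cv2,numpy as np
np.set_printoptions(precision=4,suppress=True)
for n in ("scene","top"):
    c=optics.camera(n); cv2.imwrite(f"pics/{n}0.png",c["pixels"][:,:,::-1])
    print(n,c["fx"],c["fy"],c["cx"],c["cy"],c["k1"]);print(c["pose"])
print(sensors.get_obs(),bot.grasp_offset)
E
```

```text
pics
scene 461.0886675826391 461.0886675826391 318.6978364898936 199.32584185220375 0.032817903336429845
[[-0.7727 -0.542   0.3304  0.8989]
 [ 0.6348 -0.662   0.3986  0.4507]
 [ 0.0027  0.5177  0.8555  0.9061]
 [ 0.      0.      0.      1.    ]]
top 437.4138446399484 437.4138446399484 317.88791426564035 199.32689926838904 -0.036938606796424786
[[ 0.0271  0.9937 -0.1084  0.4894]
 [-0.9993  0.0295  0.0213  0.0762]
 [ 0.0244  0.1077  0.9939  1.0922]
 [ 0.      0.      0.      1.    ]]
{'clock': 0.1, 'joint_pos': array([-1.198 ,  0.2413,  0.0038,  1.3352, -0.    ,  1.5708]), 'joint_vel': array([-0.0002, -0.0016,  0.0031,  0.0008,  0.0009, -0.0012]), 'tau': array([ -0.0002, -37.3138,  25.301 ,   0.0109,   0.    ,  -0.    ]), 'eef_pos': array([ 0.1819, -0.4651,  0.2042]), 'tool_rot': array([ 0.9827,  0.1853, -0.0002, -0.0009]), 'ft_force': array([-0.4749, -0.5998,  0.1747]), 'ft_torque': array([-0.026 , -0.0101, -0.0236]), 'grip_width': 0.08509678255774045} 0.0187
```

View pics/scene0.png

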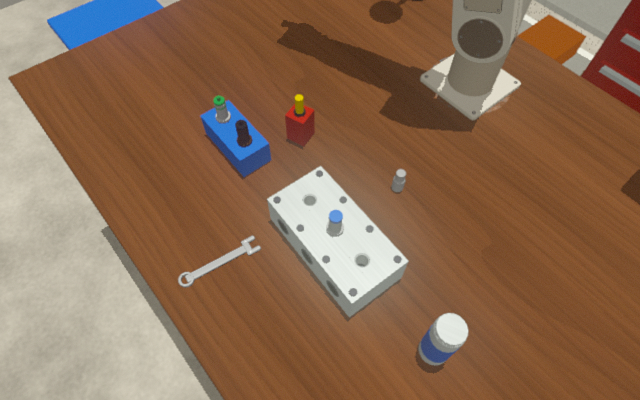

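View pics/top0.png

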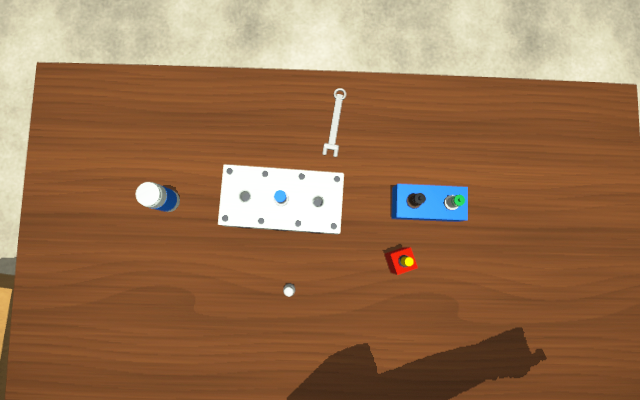

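```bash
cat > h.py <<'E'
import numpy as np, cv2
from workcell import sensors, optics, bot
np.set_printoptions(precision=4,suppress=True)
def ray(c,u,v):
    x=(u-c["cx"])/c["fx"]; y=(v-c["cy"])/c["fy"]
    K=np.eye(3)
    p=cv2.undistortPoints(np.array([[[u,v]]],float),np.array([[c["fx"],0,c["cx"]],[0,c["fy"],c["cy"]],[0,0,1]]),np.array([c["k1"],0,0,0]))[0,0]
    P=c["pose"]; d=P[:3,:3]@np.array([p[0],-p[1],-1]); return P[:3,3],d/np.linalg.norm(d)
def plane(c,u,v,z):
    o,d=ray(c,u,v); return o+d*(z-o[2])/d[2]
def tri(c1,p1,c2,p2):
    o1,d1=ray(c1,*p1);o2,d2=ray(c2,*p2)
    s=np.linalg.lstsq(np.c_[d1,-d2],o2-o1,rcond=None)[0]
    a=o1+d1*s[0];b=o2+d2*s[1]; return (a+b)/2,np.linalg.norm(a-b)
def proj(c,X):
    P=np.linalg.inv(c["pose"]); q=P[:3,:3]@np.asarray(X)+P[:3,3]; x,y=q[0]/-q[2],-q[1]/-q[2]
    f=1+c["k1"]*(x*x+y*y); return np.array([c["fx"]*x*f+c["cx"],c["fy"]*y*f+c["cy"]])
def crop(c,x0,y0,x1,y1,name,s=4):
    im=c["pixels"][y0:y1,x0:x1,::-1]; cv2.imwrite("pics/"+name,cv2.resize(im,None,fx=s,fy=s,interpolation=cv2.INTER_CUBIC))
def mask(c,kind):
    hsv=cv2.cvtColor(c["pixels"],cv2.COLOR_RGB2HSV); h,s,v=[hsv[:,:,i].astype(int) for i in range(3)]
    m={"yellow":(h>22)&(h<36)&(s>150)&(v>100),"green":(h>45)&(h<80)&(s>120)&(v>60),
       "red":((h<4)|(h>175))&(s>180)&(v>60),"blue":(h>100)&(h<125)&(s>150)&(v>60)}[kind]
    return m.astype(np.uint8)
def blobs(m,mn=8):
    n,l,st,ce=cv2.connectedComponentsWithStats(m)
    return [(st[i][:5].tolist(),ce[i]) for i in range(1,n) if st[i][4]>=mn]
E
python3 - <<'E'
from h import *
cs={n:optics.camera(n) for n in("scene","top")}
for n,c in cs.items():
    for k in("yellow","green","red"):
        for b in blobs(mask(c,k)):print(n,k,b)
crop(cs["scene"],195,85,325,180,"s1.png",6)
crop(cs["scene"],260,160,410,310,"s2.png",4)
crop(cs["top"],215,155,350,240,"t2.png",5)
crop(cs["top"],380,175,480,280,"t1.png",5)
E
```

```text
scene yellow ([295, 94, 9, 20, 151], array([298.9338, 103.4371]))
scene green ([214, 95, 11, 10, 81], array([218.6543,  99.9383]))
scene red ([616, 0, 24, 44, 414], array([631.0217,  20.8213]))
scene red ([614, 28, 4, 10, 15], array([615.0667,  32.0667]))
scene red ([611, 44, 6, 4, 8], array([613.75 ,  45.875]))
scene red ([600, 44, 40, 41, 575], array([626.2887,  62.8504]))
scene red ([595, 76, 3, 6, 8], array([595.75,  78.5 ]))
scene red ([602, 76, 3, 6, 8], array([603.25,  78.5 ]))
scene red ([607, 78, 5, 6, 9], array([609.2222,  80.6667]))
scene red ([600, 82, 40, 31, 319], array([622.9185,  95.0063]))
scene red ([286, 106, 28, 19, 191], array([298.5812, 115.356 ]))
top yellow ([401, 257, 12, 9, 95], array([406.5579, 261.0316]))
top green ([454, 195, 11, 11, 97], array([458.7526, 199.8247]))
top red ([385, 248, 29, 26, 330], array([396.7   , 259.5303]))
top red ([411, 262, 6, 8, 22], array([413.7727, 266.    ]))
```

View pics/s1.png

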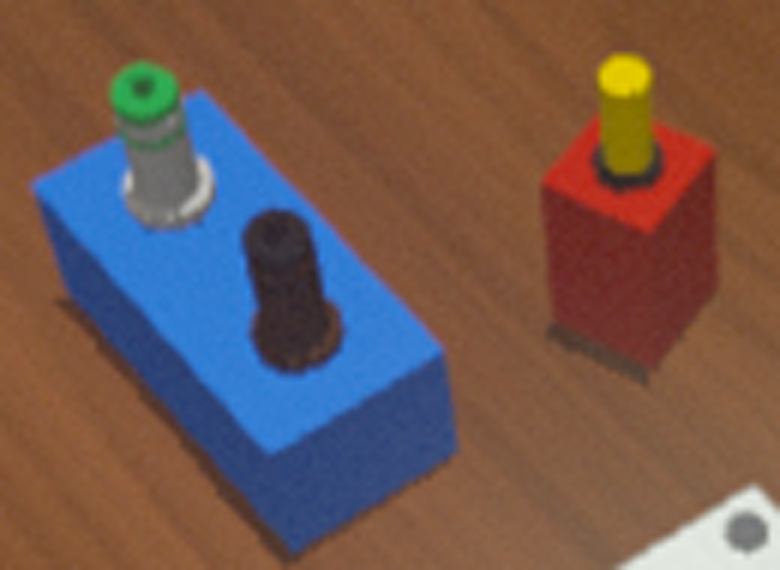

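View pics/s2.png

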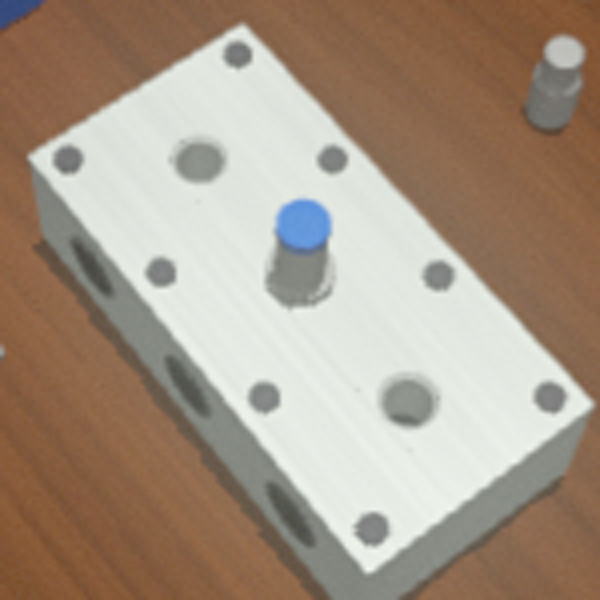

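View pics/t1.png

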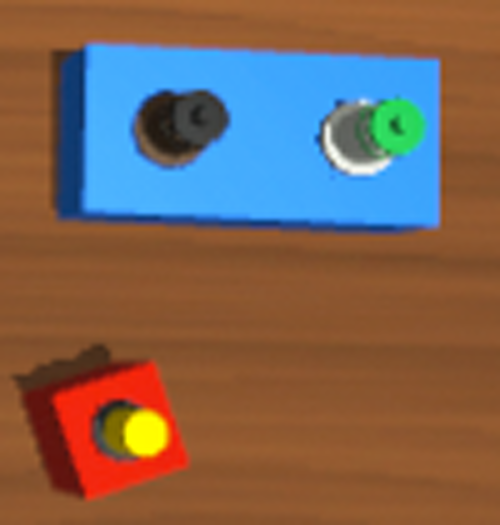

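View pics/t2.png

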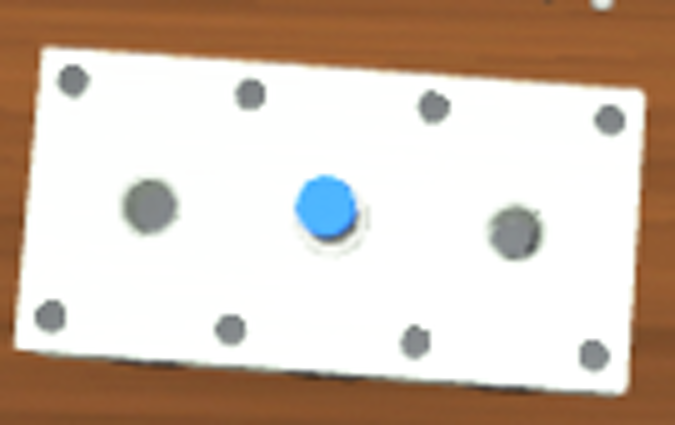

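```bash
cat > m.py <<'E'
from h import *
S=optics.camera("scene");T=optics.camera("top")
def f(x0,y0,s,p): return ((p[0]+.5)/s-.5+x0,(p[1]+.5)/s-.5+y0)
s1=lambda *p:f(195,85,6,p); s2=lambda *p:f(260,160,4,p); t1=lambda *p:f(380,175,5,p); t2=lambda *p:f(215,155,5,p)
rod=s1(625,77),t1(146,433); grn=s1(144,88),t1(397,126)
def show(n,ps,pt,z):
    a=plane(S,*ps,z);b=plane(T,*pt,z);X,e=tri(S,ps,T,pt); print(n,"S",a[:2],"T",b[:2],"tri",X,"gap",e); return (a+b)/2
show("rodtop",*rod,.135);  show("green",*grn,.065+.070-.0)
wa=show("wa",s2(199,161),t2(516,233),.085); wb=show("wb",s2(409,400),t2(150,206),.085)
print(np.linalg.norm(wa-wb), (wa+wb)/2, np.degrees(np.arctan2(*(wb-wa)[:2])))
# corners of deck
for nm,ps,pt in (("c1",s2(243,25),t2(628,394)),("c2",s2(30,158),t2(644,91)),("c3",s2(368,574),t2(42,47)),("c4",s2(594,404),t2(16,349))): show(nm,ps,pt,.085)
show("hold c far",s1(712,150),t1(88,498),.085)
print("holder S"); 
for p in ((545,185),(652,232),(714,152)): print(plane(S,*s1(*p),.085))
print("holder T");
for p in ((54,395),(155,360),(188,466),(88,499)): print(plane(T,*t1(*p),.085))
print("stand S")
for p in ((33,186),(203,90),(443,350),(270,455)): print(plane(S,*s1(*p),.065))
print("stand T")
for p in ((88,43),(440,59),(440,228),(85,214)): print(plane(T,*t1(*p),.065))
E
python3 m.py
```

```text
rodtop S [ 0.4656 -0.1442] T [ 0.4638 -0.1466] tri [ 0.4636 -0.1473  0.1312] gap 0.00038491727625355955
green S [ 0.6083 -0.2531] T [ 0.6021 -0.2587] tri [ 0.6038 -0.2629  0.1238] gap 0.000947498494901928
wa S [0.5976 0.057 ] T [0.5949 0.0547] tri [0.5956 0.0545 0.0796] gap 0.0002914953065583494
wb S [0.6036 0.2259] T [0.6024 0.2242] tri [0.6026 0.2249 0.0818] gap 0.0004634027355117766
0.1693826225127136 [0.5997 0.1405 0.085 ] 2.2871982533528494
c1 S [0.5249 0.0048] T [0.522  0.0012] tri [0.522  0.0008 0.0782] gap 0.0005352555607776741
c2 S [ 0.6645 -0.0001] T [ 0.6634 -0.0033] tri [ 0.6636 -0.0032  0.0805] gap 0.0013525026442188204
c3 S [0.6761 0.2779] T [0.6754 0.2779] tri [0.6757 0.2778 0.0843] gap 0.0004150522854745248
c4 S [0.5362 0.2838] T [0.5346 0.2827] tri [0.5348 0.2832 0.082 ] gap 0.00015300681829256591
hold c far S [ 0.4349 -0.1309] T [ 0.4323 -0.1316] tri [ 0.4325 -0.1328  0.0816] gap 0.0012633220367048996
holder S
[ 0.4966 -0.158   0.085 ]
[ 0.479  -0.1131  0.085 ]
[ 0.4349 -0.1296  0.085 ]
holder T
[ 0.4788 -0.1154  0.085 ]
[ 0.496  -0.1622  0.085 ]
[ 0.4479 -0.1778  0.085 ]
[ 0.4318 -0.1316  0.085 ]
stand S
[ 0.6448 -0.3006  0.065 ]
[ 0.5639 -0.301   0.065 ]
[ 0.5673 -0.1315  0.065 ]
[ 0.6466 -0.1323  0.065 ]
stand T
[ 0.6458 -0.134   0.065 ]
[ 0.6434 -0.3044  0.065 ]
[ 0.5621 -0.3036  0.065 ]
[ 0.564  -0.1331  0.065 ]
```

Call:
apply_moves:
  plan: [0.03,-0.015,0,0,0,0.03,0.065,-0.033,0,0,0,0.07,0.105,-0.054,0,0,0,0.11,0.145,-0.075,0,0,0,0.15,0.185,-0.095,0,0,0,0.19,0.225,-0.116,0,0,0,0.23,0.265,-0.136,0,0,0,0.27,0.305,-0.157,0,0,0,0.31,0.34,-0.175,0,0,0,0.34,0.365,-0.188,0,0,0,0.36,0.3796,-0.1951,0,0,0,0.3728,0.3796,-0.1951,0,0,0,0.3728]
  grip: 0.06

```text
clock: 1.3
eef_pos: [0.4672, -0.1424, 0.2047]
tool_rot: [1.0, 0.003, 0.001, -0.001]
ft_force: [-0.2, -0.5, -0.2]
grip_width: 0.0598
```

Call:
apply_moves:
  plan: [0,0,0,0,0,0,0,0,0,0,0,0]

```text
clock: 1.47
eef_pos: [0.464, -0.146, 0.2048]
tool_rot: [1.0, 0.0, -0.001, 0.0]
ft_force: [-0.4, -0.5, -0.6]
grip_width: 0.0597
```

Run:
```python
from h import *
S=optics.camera("scene");T=optics.camera("top")
o=sensors.get_obs();print(o["eef_pos"],o["tool_rot"],o["joint_pos"],o["ft_force"])
crop(S,240,30,360,150,"s3.png",5);crop(T,340,210,460,310,"t3.png",5)
print(proj(S,o["eef_pos"]),proj(T,o["eef_pos"]))
```

```text
[ 0.4638 -0.1467  0.205 ] [ 1.     -0.0009 -0.0002  0.0001] [-0.3061  0.2139 -0.0294  1.3278 -0.0003  2.8373] [-0.7056  0.3645  0.6347]
[297.5803  72.9622] [416.8189 262.3638]
```

View pics/s3.png

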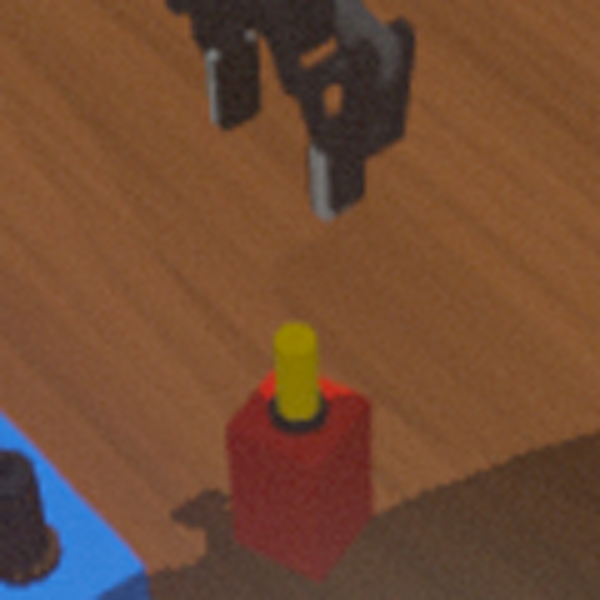

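View pics/t3.png

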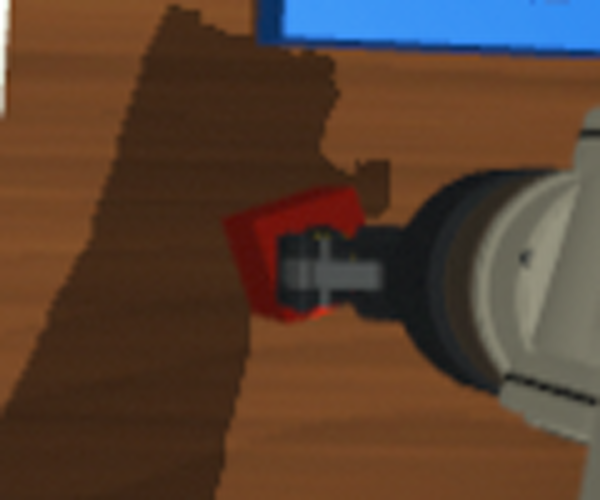

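Call:
apply_moves:
  plan: [0,0,0,0,0,-1.5708,0,0,0,0,0,-1.5708,0,0,0,0,0,-1.5708,0,0,0,0,0,-1.5708,0,0,0,0,0,-1.5708,0,0,0,0,0,-1.5708,0,0,0,0,0,-1.5708,0,0,0,0,0,-1.5708,0,0,0,0,0,-1.5708,0,0,0,0,0,-1.5708,0,0,0,0,0,-1.5708,0,0,0,0,0,-1.5708]

```text
clock: 2.57
eef_pos: [0.4637, -0.1471, 0.2052]
tool_rot: [0.731, 0.683, -0.0, 0.0]
ft_force: [0.3, -0.3, 0.2]
grip_width: 0.0602
```

Call:
apply_moves:
  plan: [0,0,0,0,0,-0.0712,0,0,0,0,0,-0.0712,0,0,0,0,0,-0.0712,0,0,0,0,0,-0.0712]

```text
clock: 2.9
eef_pos: [0.4642, -0.1464, 0.2051]
tool_rot: [0.708, 0.706, 0.0, 0.0]
ft_force: [-0.2, -0.7, 0.0]
grip_width: 0.0599
```

Call:
apply_moves:
  plan: [0,0,0.02,0,0,0,0,0,0.04,0,0,0,0,0,0.06,0,0,0,0,0,0.08,0,0,0,0,0,0.095,0,0,0,0,0,0.107,0,0,0,0,0,0.107,0,0,0]

```text
clock: 3.48
eef_pos: [0.4623, -0.1453, 0.0955]
tool_rot: [0.708, 0.707, -0.001, -0.002]
ft_force: [-1.6, -0.2, -0.1]
grip_width: 0.0598
```

Run:
```python
from h import *
S=optics.camera("scene");T=optics.camera("top")
o=sensors.get_obs();print(o["eef_pos"],o["ft_force"])
crop(S,240,50,360,150,"s4.png",6)
```

```text
[ 0.4643 -0.1458  0.098 ] [1.0396 0.6863 0.8951]
```

View pics/s4.png

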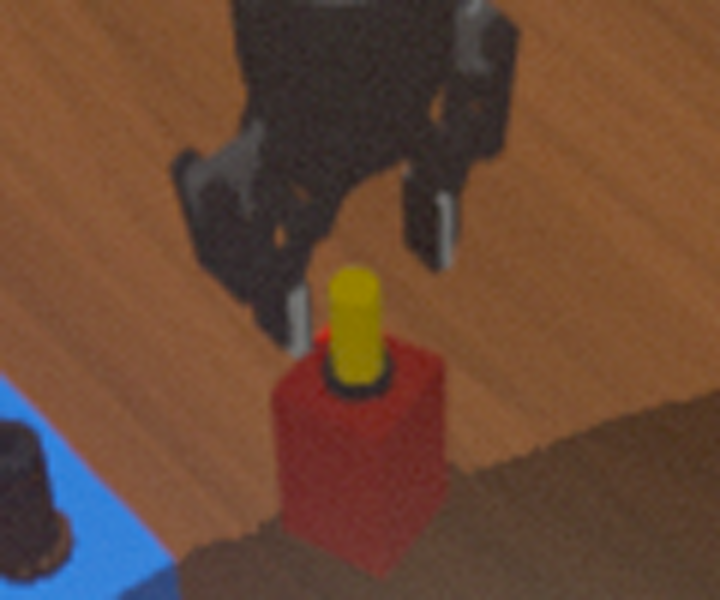

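Run:
```python
from h import *
S=optics.camera("scene")
g=lambda X:(proj(S,X)-[240,50]+.5)*6-.5
for X in ([.4645,-.146,.135],[.4645,-.146,.09],[.4645,-.146,.098],[.4945,-.146,.106],[.4345,-.146,.106],[.4945,-.135,.106],[.4345,-.135,.106],[.4945,-.157,.106],[.4945,-.135,.126]): print(X,g(X))
```

```text
[0.4645, -0.146, 0.135] [354.3701 282.8832]
[0.4645, -0.146, 0.09] [358.3949 364.8562]
[0.4645, -0.146, 0.098] [357.7012 350.7202]
[0.4945, -0.146, 0.106] [295.0916 373.8321]
[0.4345, -0.146, 0.106] [417.7731 299.6245]
[0.4945, -0.135, 0.106] [312.7528 390.8784]
[0.4345, -0.135, 0.106] [435.6011 316.0582]
[0.4945, -0.157, 0.106] [277.572  356.9207]
[0.4945, -0.135, 0.126] [310.1921 354.6671]
```

Call:
apply_moves:
  plan: [0,0,0,0,0,0,0,0,0,0,0,0,0,0,0,0,0,0,0,0,0,0,0,0,0,0,0,0,0,0,0,0,0,0,0,0,0,0,0,0,0,0,0,0,0,0,0,0]
  grip: 0

```text
clock: 4.3
eef_pos: [0.4649, -0.1459, 0.099]
tool_rot: [0.707, 0.707, 0.0, 0.001]
ft_force: [-2.3, 1.3, 5.7]
grip_width: 0.0165
```

Run:
```python
from h import *
S=optics.camera("scene");T=optics.camera("top")
o=sensors.get_obs();print(o["eef_pos"],o["ft_force"],o["grip_width"])
crop(S,240,50,360,150,"s5.png",6)
```

```text
[ 0.4649 -0.1459  0.099 ] [-1.9406 -0.3722  6.0665] 0.01668262472427487
```

View pics/s5.png

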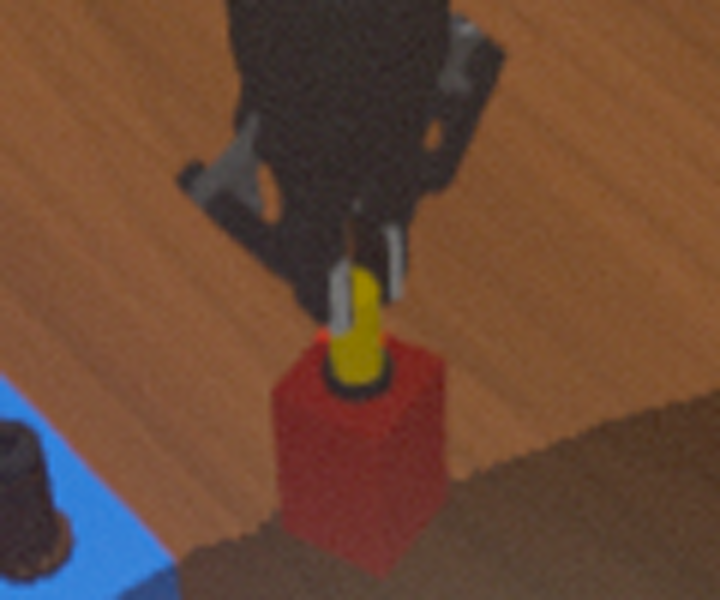

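Run:
```python
from h import *
S=optics.camera("scene");T=optics.camera("top")
crop(S,270,75,330,125,"s6.png",12);crop(T,340,200,480,300,"t6.png",5)
print((proj(T,[.4645,-.146,.135])-[340,200]+.5)*5)
```

```text
[345.2477 306.9098]
```

View pics/s6.png

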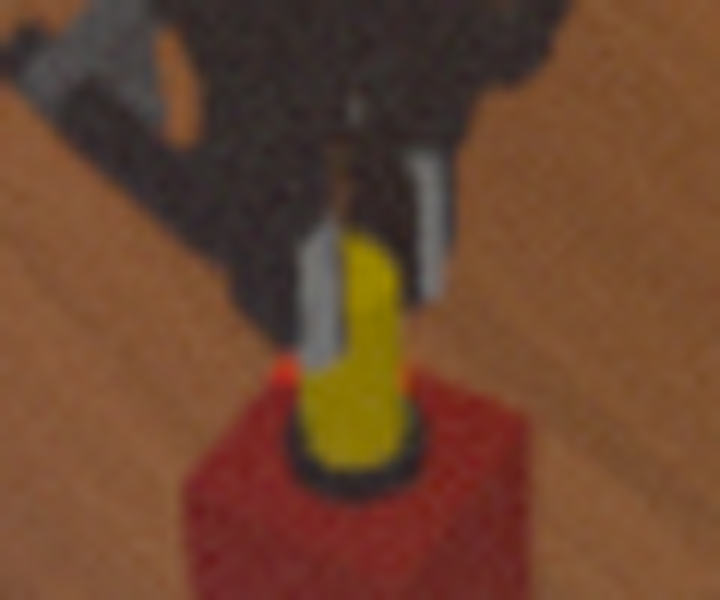

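View pics/t6.png

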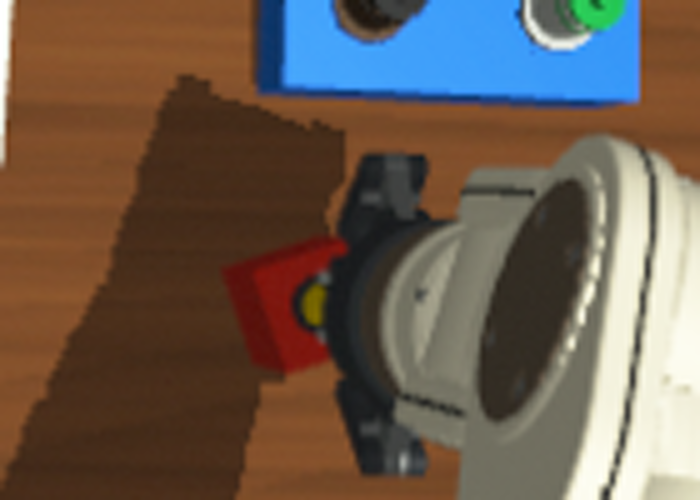

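Run:
```python
from h import *
S=optics.camera("scene")
for z in(.102,.110,.12,.13):
    print(z,plane(S,270+325/12-.5,75+365/12-.5,z)[:2],plane(S,270+428/12-.5,75+300/12-.5,z)[:2])
o=sensors.get_obs();print(o["joint_pos"],o["tau"],o["ft_force"])
```

```text
0.102 [ 0.4654 -0.1544] [ 0.4395 -0.155 ]
0.11 [ 0.4697 -0.1484] [ 0.444 -0.149]
0.12 [ 0.4751 -0.1409] [ 0.4498 -0.1415]
0.13 [ 0.4805 -0.1334] [ 0.4555 -0.1339]
[-0.304   0.2894 -0.2183  1.0616 -0.0002  1.2665] [  0.2166 -34.5157  21.8202  -0.6803   0.1327  -0.0003] [-1.4015  0.4343  4.6061]
```

Call:
apply_moves:
  plan: [0,0,0,0,0,0,0,0,0,0,0,0,0,0,0,0,0,0,0,0,0.004,0,0,0,0,0,0.008,0,0,0,0,0,0.008,0,0,0]
  grip: 0.05

```text
clock: 5.05
eef_pos: [0.4638, -0.1454, 0.0888]
tool_rot: [0.707, 0.707, -0.0, -0.001]
ft_force: [-0.4, 0.4, 0.4]
grip_width: 0.0497
```

Run:
```python
from h import *
S=optics.camera("scene");T=optics.camera("top")
o=sensors.get_obs();print(o["eef_pos"],o["ft_force"],o["grip_width"])
crop(S,270,75,330,125,"s7.png",12)
```

```text
[ 0.4642 -0.1455  0.0894] [ 0.0223  0.4095 -0.1472] 0.05000328316766144
```

View pics/s7.png

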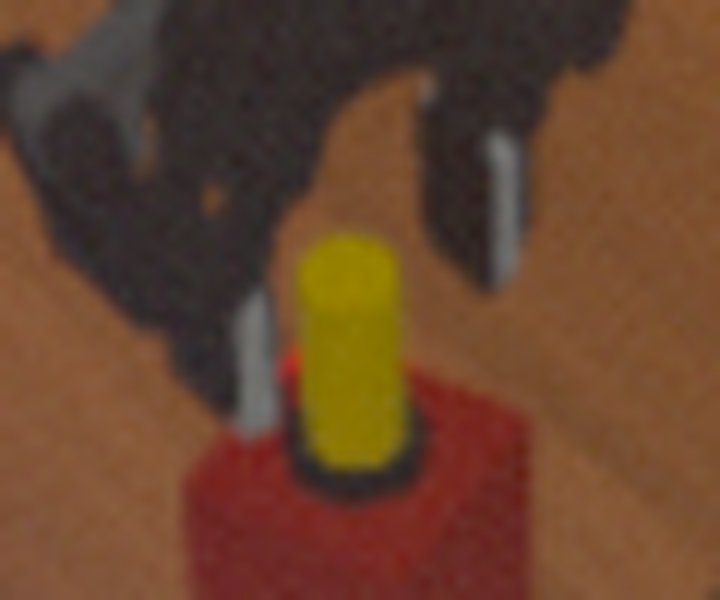

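Call:
apply_moves:
  plan: [0,0,0,0,0,0,0,0,0,0,0,0,0,0,0,0,0,0,0,0,0,0,0,0,0,0,0,0,0,0,0,0,0,0,0,0]
  grip: 0

```text
clock: 5.65
eef_pos: [0.4646, -0.1458, 0.0903]
tool_rot: [0.707, 0.707, 0.0, 0.0]
ft_force: [-1.5, 0.3, 2.6]
grip_width: 0.0177
```

Run:
```python
from h import *
S=optics.camera("scene");T=optics.camera("top")
o=sensors.get_obs();print(o["eef_pos"],o["ft_force"],o["grip_width"])
crop(S,270,75,330,125,"s8.png",12)
```

```text
[ 0.4646 -0.1458  0.0903] [-1.2336 -0.1014  4.1418] 0.017633809420378004
```

View pics/s8.png

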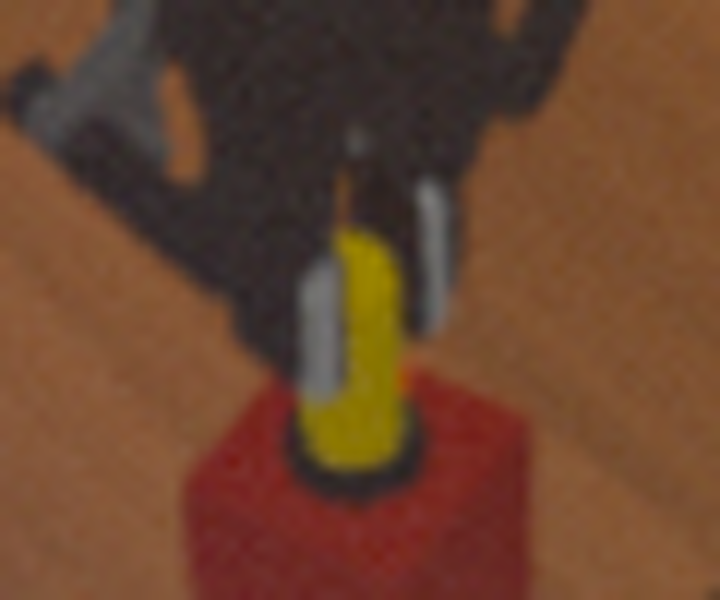

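Call:
apply_moves:
  plan: [0,0,-0.006,0,0,0,0,0,-0.018,0,0,0,0,0,-0.032,0,0,0,0,0,-0.048,0,0,0,0,0,-0.064,0,0,0,0,0,-0.08,0,0,0,0,0,-0.093,0,0,0,0,0,-0.103,0,0,0,0,0,-0.11,0,0,0,0,0,-0.11,0,0,0]

```text
clock: 6.58
eef_pos: [0.4655, -0.1459, 0.2014]
tool_rot: [0.707, 0.707, 0.001, 0.001]
ft_force: [0.7, 0.5, -1.2]
grip_width: 0.018
```

Run:
```python
from h import *
S=optics.camera("scene");T=optics.camera("top")
o=sensors.get_obs();print(o["eef_pos"],o["ft_force"],o["grip_width"])
crop(S,240,20,360,140,"s9.png",6)
crop(T,340,200,480,300,"t9.png",5)
```

```text
[ 0.4644 -0.1456  0.1996] [ 0.3084 -0.2801 -1.6042] 0.01742493997832605
```

View pics/s9.png

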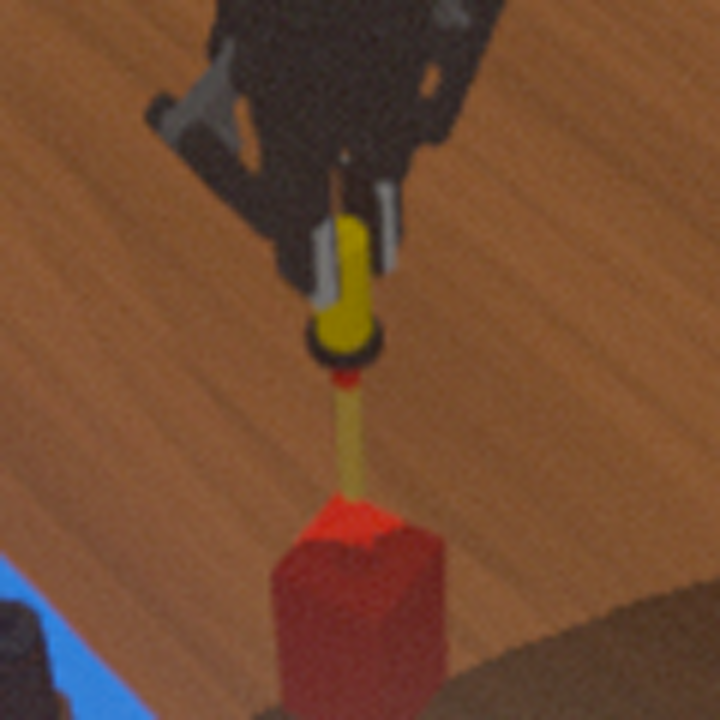

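View pics/t9.png

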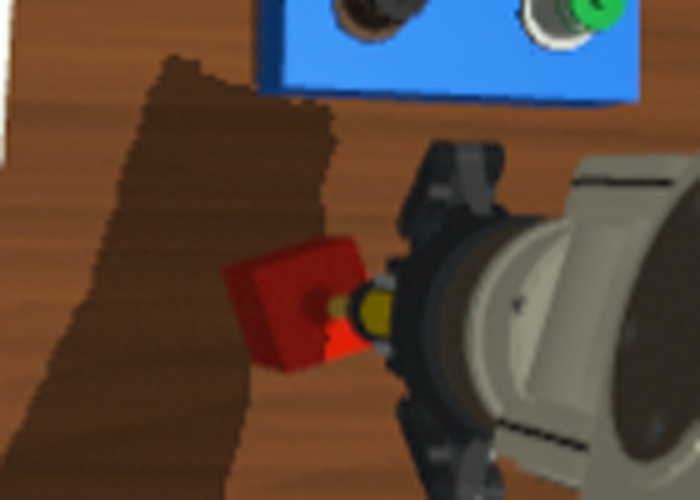

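Run:
```python
from h import *
S=optics.camera("scene");T=optics.camera("top")
s=lambda x,y:((x+.5)/6-.5+240,(y+.5)/6-.5+20); t=lambda x,y:((x+.5)/5-.5+340,(y+.5)/5-.5+200)
for z in(.117,):print(plane(S,*s(354,499),z),plane(T,*t(331,308),z))
print(tri(S,s(354,499),T,t(331,308)))
print("collar",plane(S,*s(345,342),.195),plane(T,*t(363,312),.195))
```

```text
[ 0.4659 -0.1454  0.117 ] [ 0.4632 -0.144   0.117 ]
(array([ 0.4642, -0.1454,  0.1155]), np.float64(0.0029216945628469655))
collar [ 0.465  -0.1474  0.195 ] [ 0.464  -0.1396  0.195 ]
```

Call:
apply_moves:
  plan: [0.01,0.0065,0,0,0,0,0.03,0.0195,0,0,0,0,0.055,0.036,0,0,0,0,0.08,0.052,0,0,0,0,0.105,0.0685,0,0,0,0,0.13,0.085,0,0,0,0,0.155,0.101,0,0,0,0,0.177,0.1155,0,0,0,0,0.193,0.126,0,0,0,0,0.2015,0.1315,0,0,0,0,0.2015,0.1315,0,0,0,0,0.2015,0.1315,0,0,0,0]

```text
clock: 7.78
eef_pos: [0.5955, 0.056, 0.1992]
tool_rot: [0.707, 0.708, -0.001, -0.0]
ft_force: [0.7, -0.4, -1.0]
grip_width: 0.0176
```

Run:
```python
from h import *
S=optics.camera("scene");T=optics.camera("top")
o=sensors.get_obs();print(o["eef_pos"],o["ft_force"],o["grip_width"])
crop(S,250,110,380,230,"s10.png",6)
crop(T,260,150,400,250,"t10.png",5)
for X in ([.5962,.0558,.085],[.5962,.0558,.117]):print((proj(S,X)-[250,110]+.5)*6-.5,(proj(T,X)-[260,150]+.5)*5-.5)
```

```text
[0.5953 0.055  0.1998] [ 0.5293 -0.4379 -1.1817] 0.017565189204663777
[359.9055 537.3012] [288.7121 255.1565]
[358.5539 488.1152] [290.3641 247.6838]
```

View pics/s10.png

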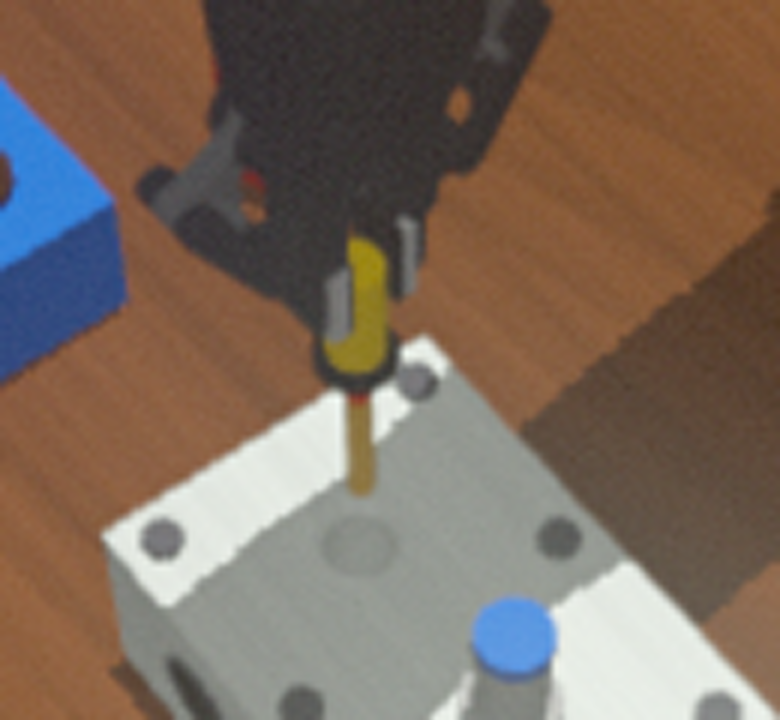

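View pics/t10.png

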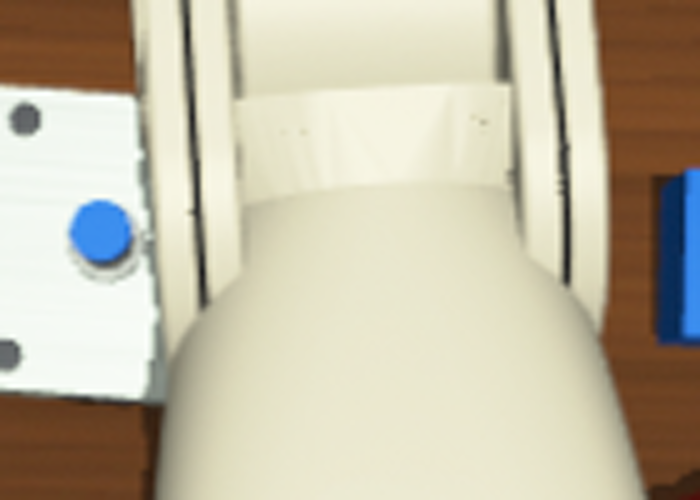

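Call:
apply_moves:
  plan: [0.001,0.001,0.005,0,0,0,0.001,0.001,0.015,0,0,0,0.001,0.001,0.027,0,0,0,0.001,0.001,0.038,0,0,0,0.001,0.001,0.048,0,0,0,0.001,0.001,0.057,0,0,0,0.001,0.001,0.064,0,0,0,0.001,0.001,0.069,0,0,0,0.001,0.001,0.071,0,0,0,0.001,0.001,0.071,0,0,0]

```text
clock: 8.72
eef_pos: [0.5968, 0.0568, 0.1285]
tool_rot: [0.707, 0.707, -0.0, -0.0]
ft_force: [-0.9, -0.1, -2.0]
grip_width: 0.0179
```

Call:
apply_moves:
  plan: [0,0,0.001,0,0,0,0,0,0.002,0,0,0,0,0,0.003,0,0,0,0,0,0.004,0,0,0,0,0,0.005,0,0,0,0,0,0.006,0,0,0,0,0,0.006,0,0,0]

```text
clock: 9.3
eef_pos: [0.5968, 0.0569, 0.1228]
tool_rot: [0.707, 0.707, -0.0, -0.0]
ft_force: [0.4, -0.0, -1.7]
grip_width: 0.0176
```

Call:
apply_moves:
  plan: [0,0,0.001,0,0,0,0,0,0.002,0,0,0,0,0,0.003,0,0,0,0,0,0.003,0,0,0]

```text
clock: 9.63
eef_pos: [0.5968, 0.0568, 0.1197]
tool_rot: [0.707, 0.707, -0.0, -0.0]
ft_force: [1.1, -0.4, -0.5]
grip_width: 0.0177
```

Call:
apply_moves:
  plan: [0,0,0.001,0,0,0,0,0,0.002,0,0,0,0,0,0.003,0,0,0,0,0,0.003,0,0,0]

```text
clock: 9.97
eef_pos: [0.5968, 0.0568, 0.1167]
tool_rot: [0.707, 0.707, -0.0, -0.0]
ft_force: [0.0, 0.1, -0.7]
grip_width: 0.0177
```

Call:
apply_moves:
  plan: [0,0,0.001,0,0,0,0,0,0.002,0,0,0,0,0,0.002,0,0,0]

```text
clock: 10.22
eef_pos: [0.5968, 0.0568, 0.1147]
tool_rot: [0.707, 0.707, -0.0, -0.0]
ft_force: [0.5, -0.5, -1.0]
grip_width: 0.0175
```

Run:
```python
from h import *
S=optics.camera("scene")
o=sensors.get_obs();print(o["eef_pos"],o["ft_force"],o["grip_width"])
crop(S,270,130,350,220,"s11.png",8)
for z in (.1,.109,.085): print(z,(proj(S,[.5975,.0575,z])-[270,130]+.5)*8-.5)
```

```text
[0.5969 0.0568 0.1148] [-0.1619  1.1805 -0.7544] 0.0175311490550942
0.1 [319.4135 533.3982]
0.109 [318.9046 514.8761]
0.085 [320.2432 563.607 ]
```

View pics/s11.png

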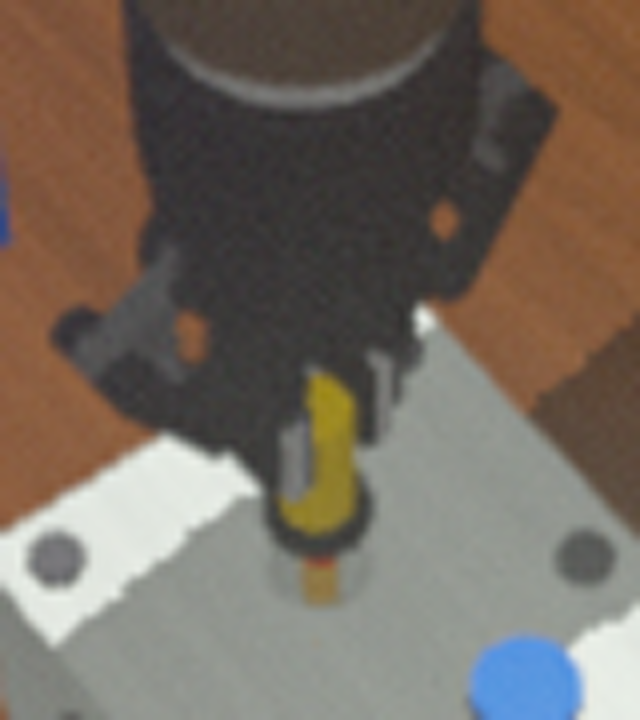

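Call:
apply_moves:
  plan: [0,0,0.001,0,0,0,0,0,0.002,0,0,0,0,0,0.003,0,0,0,0,0,0.004,0,0,0,0,0,0.005,0,0,0,0,0,0.005,0,0,0]

```text
clock: 10.77
eef_pos: [0.5968, 0.0568, 0.1097]
tool_rot: [0.707, 0.707, -0.0, -0.0]
ft_force: [-0.2, -1.3, -1.0]
grip_width: 0.0176
```

Call:
apply_moves:
  plan: [0,0,0.001,0,0,0,0,0,0.001,0,0,0]

```text
clock: 10.93
eef_pos: [0.5969, 0.0568, 0.1088]
tool_rot: [0.707, 0.707, -0.0, -0.0]
ft_force: [-0.3, 0.5, -1.2]
grip_width: 0.0176
```

Call:
apply_moves:
  plan: [0,0,0.0005,0,0,0,0,0,0.001,0,0,0,0,0,0.001,0,0,0]

```text
clock: 11.18
eef_pos: [0.5971, 0.0569, 0.1083]
tool_rot: [0.707, 0.707, 0.0, 0.0]
ft_force: [-0.3, -0.2, -0.1]
grip_width: 0.018
```

Call:
apply_moves:
  plan: [0,0,0.0005,0,0,0,0,0,0.001,0,0,0,0,0,0.001,0,0,0]

```text
clock: 11.43
eef_pos: [0.5975, 0.0569, 0.1081]
tool_rot: [0.707, 0.707, 0.001, 0.001]
ft_force: [-0.6, 0.1, 4.8]
grip_width: 0.0177
```

Call:
apply_moves:
  plan: [0,0,0.0005,0,0,0,0,0,0.0005,0,0,0,0,0,0.0005,0,0,0,0,0,0.0005,0,0,0,0,0,0.0005,0,0,0,0,0,0.0005,0,0,0,0,0,0.0005,0,0,0,0,0,0.0005,0,0,0,0,0,0.0005,0,0,0,0,0,0.0005,0,0,0,0,0,0.0005,0,0,0,0,0,0.0005,0,0,0]

```text
clock: 12.43
eef_pos: [0.5977, 0.057, 0.1081]
tool_rot: [0.707, 0.707, 0.001, 0.001]
ft_force: [-1.3, -0.3, 6.7]
grip_width: 0.0176
```

Run:
```python
from h import *
S=optics.camera("scene")
o=sensors.get_obs();print(o["eef_pos"],o["ft_force"],o["grip_width"])
crop(S,285,170,335,220,"s12.png",12)
```

```text
[0.5976 0.057  0.108 ] [-1.8656 -0.6033  6.4658] 0.017914410018800387
```

View pics/s12.png

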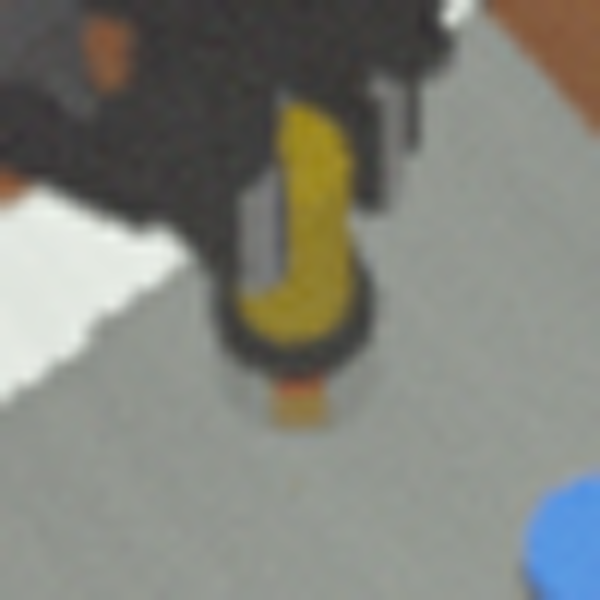

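Call:
apply_moves:
  plan: [0,0,-0.004,0,0,0,0,0,-0.014,0,0,0,0,0,-0.028,0,0,0,0,0,-0.044,0,0,0,0,0,-0.06,0,0,0,0,0,-0.075,0,0,0,0,0,-0.087,0,0,0,0,0,-0.0935,0,0,0,0,0,-0.0935,0,0,0]

```text
clock: 13.23
eef_pos: [0.5981, 0.057, 0.2021]
tool_rot: [0.707, 0.707, 0.001, 0.001]
ft_force: [0.0, -0.3, -1.9]
grip_width: 0.0178
```

Call:
apply_moves:
  plan: [-0.01,-0.0065,0,0,0,0,-0.03,-0.0195,0,0,0,0,-0.055,-0.036,0,0,0,0,-0.08,-0.052,0,0,0,0,-0.105,-0.0685,0,0,0,0,-0.13,-0.085,0,0,0,0,-0.155,-0.101,0,0,0,0,-0.178,-0.116,0,0,0,0,-0.194,-0.127,0,0,0,0,-0.2025,-0.1325,0,0,0,0,-0.2025,-0.1325,0,0,0,0,-0.2025,-0.1325,0,0,0,0]

```text
clock: 14.23
eef_pos: [0.4642, -0.1457, 0.1995]
tool_rot: [0.707, 0.707, 0.0, -0.0]
ft_force: [0.8, 0.6, -1.2]
grip_width: 0.0179
```

Run:
```python
from h import *
S=optics.camera("scene");T=optics.camera("top")
o=sensors.get_obs();print(o["eef_pos"],o["tool_rot"],o["ft_force"],o["grip_width"])
crop(S,240,20,360,140,"s13.png",6)
crop(T,340,200,480,300,"t13.png",5)
```

```text
[ 0.4649 -0.145   0.1997] [ 0.7066  0.7076  0.0001 -0.0003] [ 0.2664  0.3479 -0.4817] 0.01783733766711005
```

View pics/s13.png

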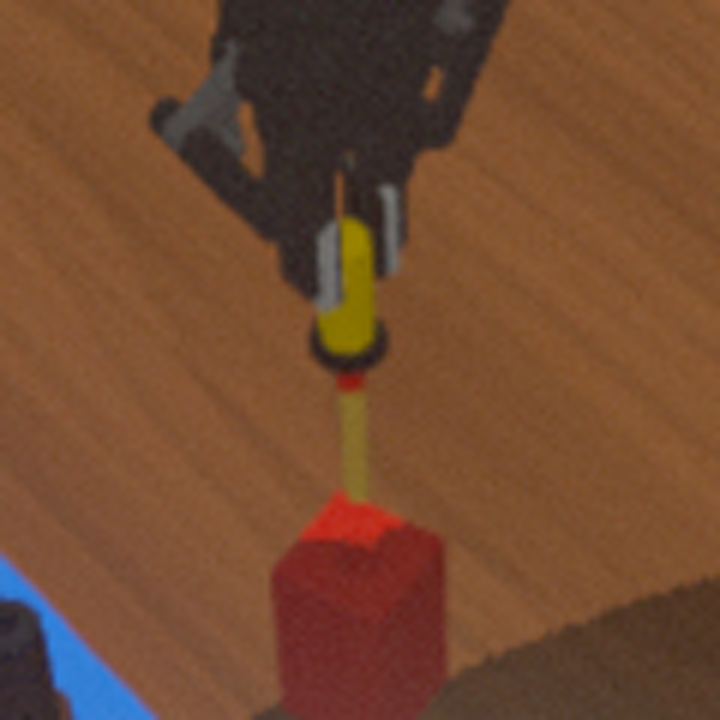

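View pics/t13.png

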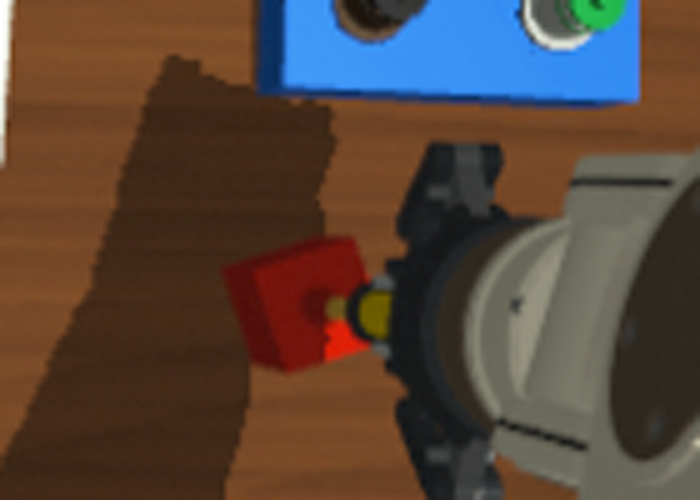

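Call:
apply_moves:
  plan: [-0.0005,0,0.005,0,0,0,-0.0005,0,0.013,0,0,0,-0.0005,0,0.021,0,0,0,-0.0005,0,0.027,0,0,0,-0.0005,0,0.031,0,0,0,-0.0005,0,0.034,0,0,0,-0.0005,0,0.037,0,0,0,-0.0005,0,0.04,0,0,0,-0.0005,0,0.04,0,0,0]

```text
clock: 15.08
eef_pos: [0.4643, -0.1462, 0.1595]
tool_rot: [0.707, 0.707, -0.0, -0.0]
ft_force: [-0.9, 0.2, -0.7]
grip_width: 0.0177
```

Call:
apply_moves:
  plan: [0,0,0.005,0,0,0,0,0,0.013,0,0,0,0,0,0.022,0,0,0,0,0,0.032,0,0,0,0,0,0.042,0,0,0,0,0,0.051,0,0,0,0,0,0.058,0,0,0,0,0,0.062,0,0,0,0,0,0.064,0,0,0,0,0,0.064,0,0,0]

```text
clock: 15.92
eef_pos: [0.4644, -0.1461, 0.0955]
tool_rot: [0.707, 0.707, -0.0, -0.0]
ft_force: [0.8, -0.3, -1.0]
grip_width: 0.0179
```

Expected seat at TCP ≈ 0.0905; creep down.

Call:
apply_moves:
  plan: [0,0,0.001,0,0,0,0,0,0.002,0,0,0,0,0,0.003,0,0,0,0,0,0.004,0,0,0,0,0,0.0045,0,0,0,0,0,0.0045,0,0,0]

```text
clock: 16.42
eef_pos: [0.4645, -0.1462, 0.0915]
tool_rot: [0.707, 0.707, 0.0, -0.0]
ft_force: [0.1, -0.2, -1.6]
grip_width: 0.0176
```

Call:
apply_moves:
  plan: [0,0,0.0005,0,0,0,0,0,0.001,0,0,0,0,0,0.001,0,0,0]

```text
clock: 16.67
eef_pos: [0.4645, -0.1462, 0.0904]
tool_rot: [0.707, 0.707, -0.0, -0.0]
ft_force: [1.0, -0.6, -1.3]
grip_width: 0.0176
```

Call:
apply_moves:
  plan: [0,0,0.0005,0,0,0,0,0,0.001,0,0,0,0,0,0.001,0,0,0]

```text
clock: 16.92
eef_pos: [0.4646, -0.1463, 0.0903]
tool_rot: [0.707, 0.707, 0.0, 0.0]
ft_force: [-1.4, 1.4, 4.8]
grip_width: 0.0177
```

Call:
apply_moves:
  plan: [0,0,0,0,0,0,0,0,0,0,0,0,0,0,0,0,0,0,0,0,0,0,0,0,0,0,-0.01,0,0,0,0,0,-0.03,0,0,0,0,0,-0.055,0,0,0,0,0,-0.08,0,0,0,0,0,-0.1,0,0,0,0,0,-0.115,0,0,0,0,0,-0.12,0,0,0]
  grip: 0.06

```text
clock: 17.83
eef_pos: [0.4662, -0.1467, 0.213]
tool_rot: [0.707, 0.707, 0.001, 0.003]
ft_force: [-0.1, 0.0, -0.6]
grip_width: 0.0601
```

Run:
```python
from h import *
S=optics.camera("scene");T=optics.camera("top")
o=sensors.get_obs();print(o["eef_pos"],o["tool_rot"],o["ft_force"],o["grip_width"])
crop(S,195,85,325,180,"s14.png",6)
crop(T,340,180,480,300,"t14.png",5)
```

```text
[ 0.4654 -0.1464  0.2109] [0.707  0.7073 0.0007 0.0013] [ 0.3396 -0.2213 -0.7994] 0.06006454353567476
```

View pics/s14.png

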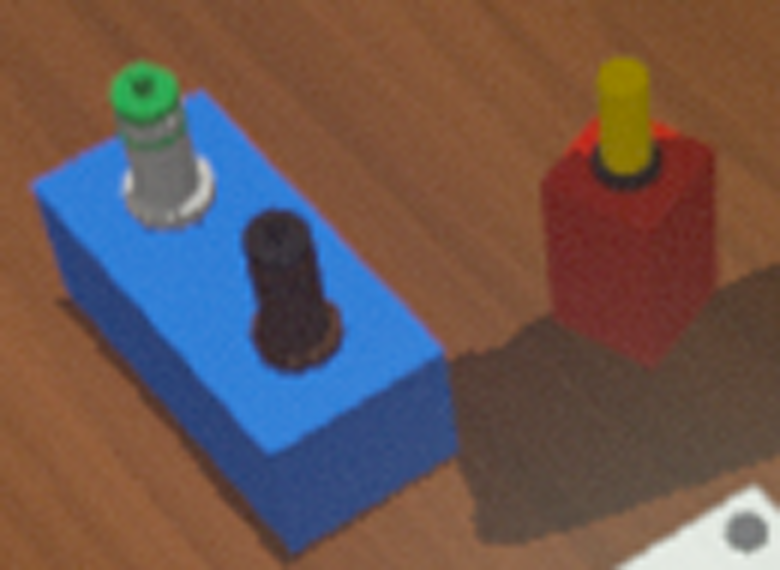

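Call:
apply_moves:
  plan: [-0.006,0.007,0,0,0,0,-0.02,0.024,0,0,0,0,-0.04,0.048,0,0,0,0,-0.06,0.072,0,0,0,0,-0.08,0.096,0,0,0,0,-0.098,0.117,0,0,0,0,-0.11,0.132,0,0,0,0,-0.116,0.139,0,0,0,0,-0.116,0.139,0,0,0,0,-0.116,0.139,0,0,0,0]
  grip: 0.07

```text
clock: 18.77
eef_pos: [0.603, -0.2623, 0.2069]
tool_rot: [0.707, 0.707, -0.001, -0.002]
ft_force: [0.5, -0.7, -0.2]
grip_width: 0.07
```

Call:
apply_moves:
  plan: [0,0,0.006,0,0,0,0,0,0.02,0,0,0,0,0,0.038,0,0,0,0,0,0.056,0,0,0,0,0,0.074,0,0,0,0,0,0.092,0,0,0,0,0,0.108,0,0,0,0,0,0.12,0,0,0,0,0,0.128,0,0,0,0,0,0.131,0,0,0,0,0,0.131,0,0,0]

```text
clock: 19.68
eef_pos: [0.6028, -0.2615, 0.0779]
tool_rot: [0.707, 0.707, -0.0, -0.001]
ft_force: [-0.1, 0.1, -0.6]
grip_width: 0.07
```

Run:
```python
from h import *
S=optics.camera("scene");T=optics.camera("top")
o=sensors.get_obs();print(o["eef_pos"],o["tool_rot"],o["ft_force"],o["grip_width"])
crop(S,180,60,280,160,"s15.png",6)
crop(T,390,150,520,250,"t15.png",5)
```

```text
[ 0.6039 -0.2622  0.0794] [0.7069 0.7073 0.0002 0.0006] [0.4319 0.9045 0.1559] 0.06997038522431193
```

View pics/s15.png

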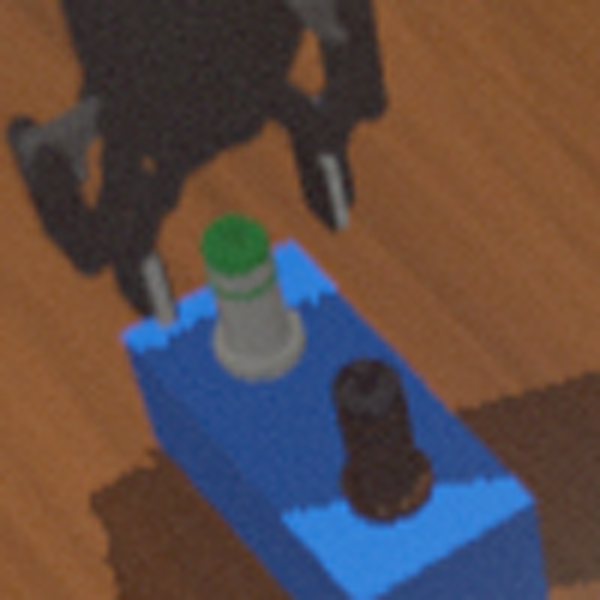

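View pics/t15.png

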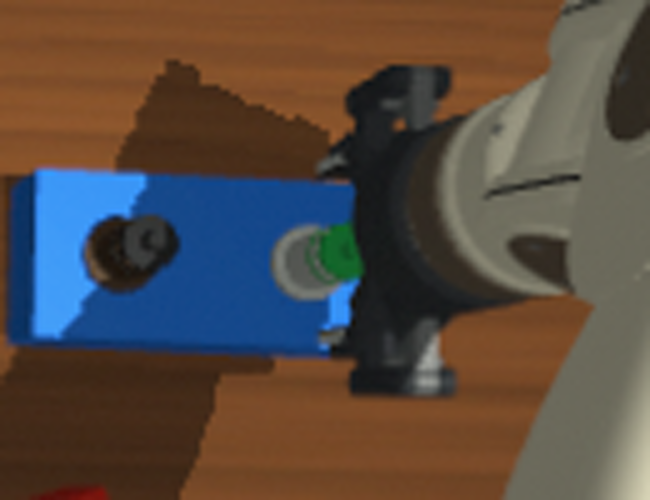

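Call:
apply_moves:
  plan: [0,0,0.002,0,0,0,0,0,0.004,0,0,0,0,0,0.004,0,0,0]

```text
clock: 20.03
eef_pos: [0.6038, -0.2622, 0.0747]
tool_rot: [0.707, 0.707, 0.0, 0.0]
ft_force: [0.5, -0.2, -0.8]
grip_width: 0.0697
```

Call:
apply_moves:
  plan: [0,0,0,0,0,0,0,0,0,0,0,0,0,0,0,0,0,0,0,0,0,0,0,0,0,0,0,0,0,0,0,0,0,0,0,0,0,0,0,0,0,0,0,0,0,0,0,0]
  grip: 0

```text
clock: 20.7
eef_pos: [0.604, -0.2622, 0.0749]
tool_rot: [0.707, 0.707, 0.0, 0.0]
ft_force: [2.1, 1.0, 1.8]
grip_width: 0.0244
```

Run:
```python
from h import *
S=optics.camera("scene");T=optics.camera("top")
o=sensors.get_obs();print(o["eef_pos"],o["tool_rot"],o["ft_force"],o["grip_width"])
crop(S,180,60,280,160,"s16.png",6)
```

```text
[ 0.604  -0.2622  0.0748] [0.7069 0.7073 0.0002 0.0004] [ 1.6712 -0.6678  2.1224] 0.024166423262467197
```

View pics/s16.png

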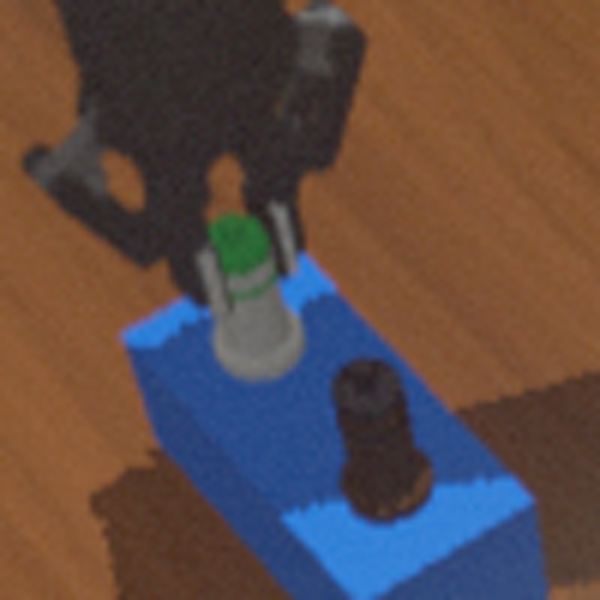

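Call:
apply_moves:
  plan: [0,0,-0.004,0,0,0,0,0,-0.012,0,0,0,0,0,-0.024,0,0,0,0,0,-0.038,0,0,0,0,0,-0.054,0,0,0,0,0,-0.072,0,0,0,0,0,-0.09,0,0,0,0,0,-0.108,0,0,0,0,0,-0.126,0,0,0,0,0,-0.142,0,0,0,0,0,-0.153,0,0,0,0,0,-0.155,0,0,0]

```text
clock: 21.8
eef_pos: [0.6042, -0.2625, 0.2323]
tool_rot: [0.707, 0.707, 0.001, 0.002]
ft_force: [-0.6, -0.3, -2.3]
grip_width: 0.0242
```

Run:
```python
from h import *
S=optics.camera("scene");T=optics.camera("top")
o=sensors.get_obs();print(o["eef_pos"],o["tool_rot"],o["ft_force"],o["grip_width"])
crop(S,180,10,280,150,"s17.png",5)
crop(T,390,150,520,250,"t17.png",5)
```

```text
[ 0.6036 -0.2622  0.2298] [0.707  0.7072 0.     0.0002] [-0.6772 -0.73   -2.9292] 0.024617238451152067
```

View pics/s17.png

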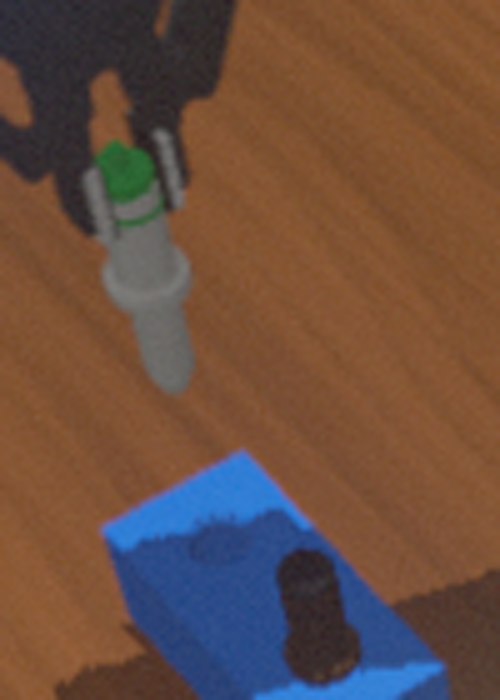

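View pics/t17.png

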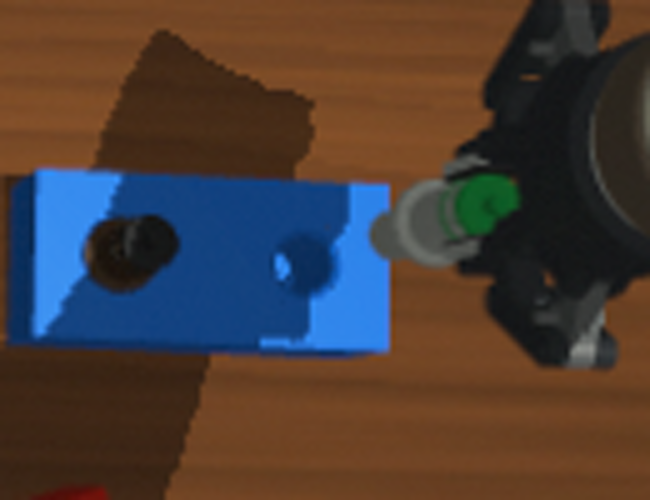

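Run:
```python
from h import *
S=optics.camera("scene");T=optics.camera("top")
s=lambda x,y:((x+.5)/5-.5+180,(y+.5)/5-.5+10); t=lambda x,y:((x+.5)/5-.5+390,(y+.5)/5-.5+150)
def r(n,a,b,z): print(n,plane(S,*a,z)[:2],plane(T,*b,z)[:2],tri(S,a,T,b))
r("nose",s(174,384),t(384,236),.162)
r("captop",s(119,163),t(488,205),.28)
r("collar",s(147,280),t(431,222),.224)
for z in (.162,.224,.28): X=[.6036,-.2622,z];print((proj(S,X)-[180,10]+.5)*5-.5,(proj(T,X)-[390,150]+.5)*5-.5)
```

```text
nose [ 0.6047 -0.2662] [ 0.606  -0.2656] (array([ 0.6056, -0.2647,  0.1637]), np.float64(0.0004765229327142259))
captop [ 0.6028 -0.2672] [ 0.6043 -0.2626] (array([ 0.6043, -0.2615,  0.2842]), np.float64(0.0017674811368171436))
collar [ 0.6056 -0.2635] [ 0.6045 -0.2622] (array([ 0.6051, -0.2629,  0.2239]), np.float64(0.0015677875595888093))
[181.1734 387.9747] [376.4323 241.177 ]
[152.7772 279.5674] [430.968  224.1879]
[124.1646 170.5435] [487.091  206.6921]
```

Call:
apply_moves:
  plan: [0.006,0,0,0,0,0,0.02,0,0,0,0,0,0.042,-0.001,0,0,0,0,0.068,-0.002,0,0,0,0,0.096,-0.002,0,0,0,0,0.124,-0.003,0,0,0,0,0.152,-0.004,0,0,0,0,0.18,-0.004,0,0,0,0,0.208,-0.005,0,0,0,0,0.234,-0.006,0,0,0,0,0.258,-0.006,0,0,0,0,0.278,-0.007,0,0,0,0]

```text
clock: 23.0
eef_pos: [0.5954, 0.0192, 0.229]
tool_rot: [0.706, 0.708, -0.0, -0.001]
ft_force: [0.7, 0.5, -1.8]
grip_width: 0.0239
```

Call:
apply_moves:
  plan: [0.016,-0.0003,0,0,0,0,0.029,-0.0005,0.002,0,0,0,0.037,-0.0005,0.007,0,0,0,0.0405,-0.0005,0.015,0,0,0,0.0405,-0.0005,0.024,0,0,0,0.0405,-0.0005,0.032,0,0,0,0.0405,-0.0005,0.039,0,0,0,0.0405,-0.0005,0.044,0,0,0,0.0405,-0.0005,0.047,0,0,0,0.0405,-0.0005,0.047,0,0,0,0.0405,-0.0005,0.047,0,0,0]

```text
clock: 23.92
eef_pos: [0.5961, 0.0559, 0.1825]
tool_rot: [0.707, 0.707, -0.0, 0.0]
ft_force: [-0.2, -0.1, -3.5]
grip_width: 0.0244
```

Run:
```python
from h import *
S=optics.camera("scene");T=optics.camera("top")
o=sensors.get_obs();print(o["eef_pos"],o["tool_rot"],o["ft_force"],o["grip_width"])
crop(S,260,110,380,230,"s18.png",6)
z=o["eef_pos"][2]
for n,X in (("nose",[.5960,.0565,z-.0676]),("collar",[.596,.0565,z-.0676+.058]),("well",[.5962,.0558,.085])):print(n,(proj(S,X)-[260,110]+.5)*6-.5)
```

```text
[0.5964 0.0561 0.1831] [0.7071 0.7071 0.0004 0.0003] [ 0.9058  0.4615 -1.8783] 0.024092524456818094
nose [300.382  491.5627]
collar [297.8211 394.9398]
well [299.9055 537.3012]
```

View pics/s18.png

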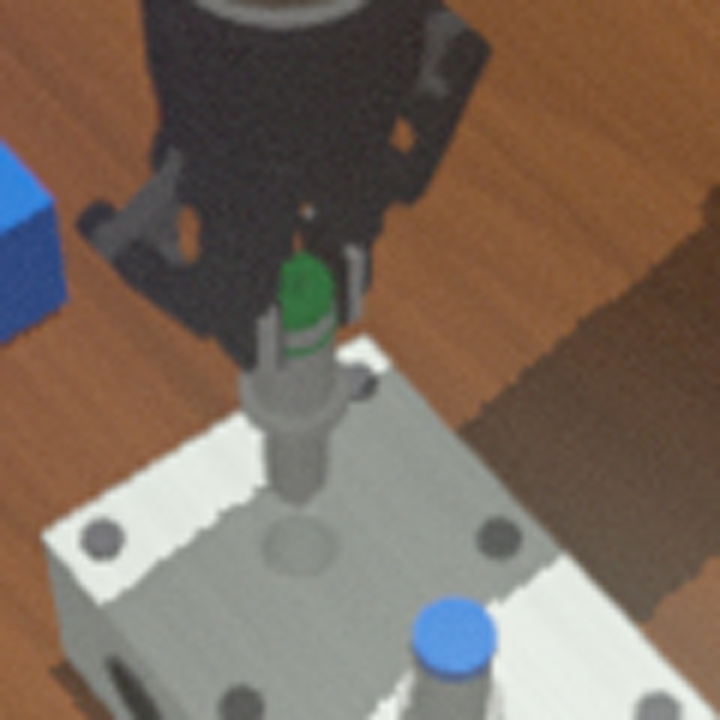

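Call:
apply_moves:
  plan: [0.001,0,0.004,0,0,0,0.001,0,0.01,0,0,0,0.001,0,0.016,0,0,0,0.001,0,0.022,0,0,0,0.001,0,0.027,0,0,0,0.001,0,0.031,0,0,0,0.001,0,0.034,0,0,0,0.001,0,0.037,0,0,0,0.001,0,0.04,0,0,0,0.001,0,0.04,0,0,0]

```text
clock: 24.85
eef_pos: [0.5957, 0.0573, 0.1418]
tool_rot: [0.707, 0.707, -0.0, -0.0]
ft_force: [0.7, -0.2, -4.4]
grip_width: 0.0243
```

Run:
```python
from h import *
S=optics.camera("scene")
o=sensors.get_obs();print(o["eef_pos"],o["ft_force"],o["ft_torque"],o["grip_width"])
crop(S,275,140,345,225,"s19.png",8)
```

```text
[0.5958 0.0573 0.1422] [-0.5615 -0.2848 -2.3325] [ 0.0354  0.0185 -0.0983] 0.024064100866227962
```

View pics/s19.png

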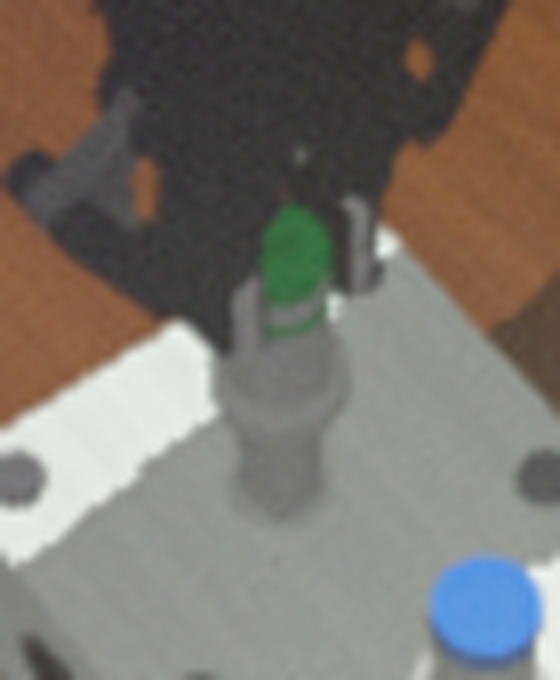

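Call:
apply_moves:
  plan: [0,0,0.0015,0,0,0,0,0,0.003,0,0,0,0,0,0.0045,0,0,0,0,0,0.006,0,0,0,0,0,0.0075,0,0,0,0,0,0.008,0,0,0]

```text
clock: 25.4
eef_pos: [0.5958, 0.0573, 0.1342]
tool_rot: [0.707, 0.707, -0.0, -0.0]
ft_force: [-0.7, 0.3, -2.7]
grip_width: 0.0239
```

Call:
apply_moves:
  plan: [0,0,0.0015,0,0,0,0,0,0.003,0,0,0,0,0,0.0045,0,0,0,0,0,0.006,0,0,0,0,0,0.0075,0,0,0,0,0,0.009,0,0,0,0,0,0.0105,0,0,0,0,0,0.012,0,0,0,0,0,0.012,0,0,0]

```text
clock: 26.15
eef_pos: [0.5957, 0.0573, 0.1221]
tool_rot: [0.707, 0.707, -0.0, -0.0]
ft_force: [-0.2, -0.0, -2.7]
grip_width: 0.0242
```

Call:
apply_moves:
  plan: [0,0,0.0015,0,0,0,0,0,0.003,0,0,0,0,0,0.0045,0,0,0,0,0,0.006,0,0,0,0,0,0.0075,0,0,0,0,0,0.009,0,0,0,0,0,0.0105,0,0,0,0,0,0.012,0,0,0,0,0,0.012,0,0,0]

```text
clock: 26.9
eef_pos: [0.5958, 0.0573, 0.11]
tool_rot: [0.707, 0.707, -0.0, -0.0]
ft_force: [-0.4, 0.8, -3.4]
grip_width: 0.0244
```

Call:
apply_moves:
  plan: [0,0,0.0015,0,0,0,0,0,0.003,0,0,0,0,0,0.0045,0,0,0,0,0,0.006,0,0,0,0,0,0.0075,0,0,0,0,0,0.009,0,0,0,0,0,0.0105,0,0,0,0,0,0.012,0,0,0,0,0,0.012,0,0,0]

```text
clock: 27.65
eef_pos: [0.5957, 0.0573, 0.0981]
tool_rot: [0.707, 0.707, -0.0, -0.0]
ft_force: [-1.3, 0.3, -3.2]
grip_width: 0.0243
```

Seat expected near 0.0946; creep.

Call:
apply_moves:
  plan: [0,0,0.001,0,0,0,0,0,0.002,0,0,0,0,0,0.0025,0,0,0,0,0,0.0025,0,0,0]

```text
clock: 27.98
eef_pos: [0.5959, 0.0573, 0.0959]
tool_rot: [0.707, 0.707, -0.0, -0.0]
ft_force: [0.2, -1.0, -3.2]
grip_width: 0.0241
```

Call:
apply_moves:
  plan: [0,0,0.0005,0,0,0,0,0,0.001,0,0,0,0,0,0.001,0,0,0]

```text
clock: 28.23
eef_pos: [0.596, 0.0574, 0.0949]
tool_rot: [0.707, 0.707, -0.0, 0.0]
ft_force: [0.2, 0.7, -3.3]
grip_width: 0.024
```

Call:
apply_moves:
  plan: [0,0,0.0005,0,0,0,0,0,0.001,0,0,0,0,0,0.001,0,0,0]

```text
clock: 28.48
eef_pos: [0.5961, 0.0573, 0.0948]
tool_rot: [0.707, 0.707, 0.0, 0.0]
ft_force: [-1.4, -0.6, 2.6]
grip_width: 0.0246
```

Call:
apply_moves:
  plan: [0,0,0.0005,0,0,0,0,0,0.001,0,0,0,0,0,0.001,0,0,0]

```text
clock: 28.73
eef_pos: [0.5962, 0.0573, 0.0947]
tool_rot: [0.707, 0.707, 0.001, 0.0]
ft_force: [-3.3, -1.0, 7.9]
grip_width: 0.0239
```

Run:
```python
from h import *
S=optics.camera("scene")
o=sensors.get_obs();print(o["eef_pos"],o["ft_force"],o["ft_torque"],o["grip_width"])
crop(S,275,140,345,225,"s20.png",8)
```

```text
[0.5962 0.0573 0.0947] [-3.8024 -1.3912  7.3343] [-0.2117  0.9389 -0.0058] 0.02378944275627109
```

View pics/s20.png

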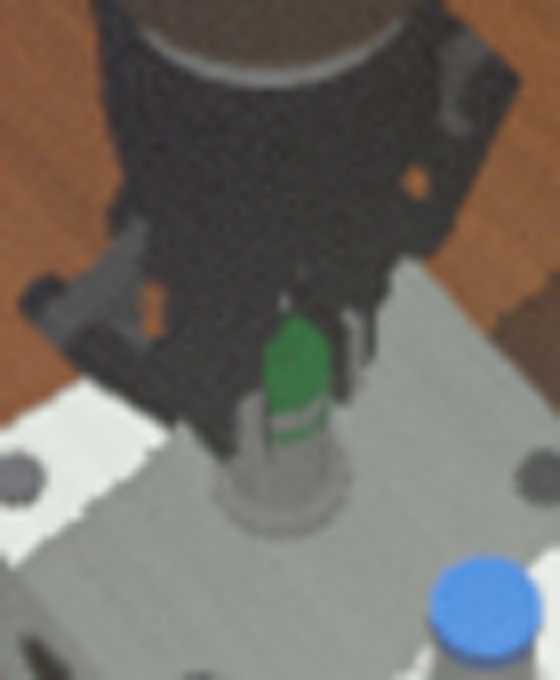

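Call:
apply_moves:
  plan: [0,0,0,0,0,0,0,0,0,0,0,0,0,0,0,0,0,0,0,0,0,0,0,0,0,0,0,0,0,0,0,0,-0.008,0,0,0,0,0,-0.025,0,0,0,0,0,-0.045,0,0,0,0,0,-0.07,0,0,0,0,0,-0.095,0,0,0,0,0,-0.115,0,0,0,0,0,-0.125,0,0,0]
  grip: 0.06

```text
clock: 29.78
eef_pos: [0.5974, 0.0575, 0.222]
tool_rot: [0.707, 0.707, 0.002, 0.002]
ft_force: [-0.2, 0.6, 0.7]
grip_width: 0.0596
```

Call:
apply_moves:
  plan: [-0.01,-0.01,0,0,0,0,-0.03,-0.03,0,0,0,0,-0.055,-0.055,0,0,0,0,-0.08,-0.08,0,0,0,0,-0.105,-0.105,0,0,0,0,-0.13,-0.13,0,0,0,0,-0.155,-0.155,0,0,0,0,-0.18,-0.18,0,0,0,0,-0.2,-0.2,0,0,0,0,-0.21,-0.21,0,0,0,0,-0.21,-0.21,0,0,0,0,-0.21,-0.21,0,0,0,0]

```text
clock: 30.78
eef_pos: [0.3858, -0.1531, 0.2181]
tool_rot: [0.708, 0.707, 0.0, 0.0]
ft_force: [-1.1, -0.1, 0.7]
grip_width: 0.0602
```

Run:
```python
from h import *
S=optics.camera("scene");T=optics.camera("top")
o=sensors.get_obs();print(o["eef_pos"],o["ft_force"],o["grip_width"])
crop(S,190,70,420,310,"s21.png",3)
crop(T,210,150,480,290,"t21.png",3)
crop(S,275,150,345,225,"s22.png",8)
for z in(.085,.145,.151):print(z,(proj(S,[.5976,.057,z])-[275,150]+.5)*8-.5)
```

```text
[ 0.3867 -0.1524  0.218 ] [ 0.0471  0.5875 -0.3413] 0.06024098905728713
0.085 [278.7377 402.5413]
0.145 [275.1911 276.5379]
0.151 [274.8138 263.148 ]
```

View pics/s21.png

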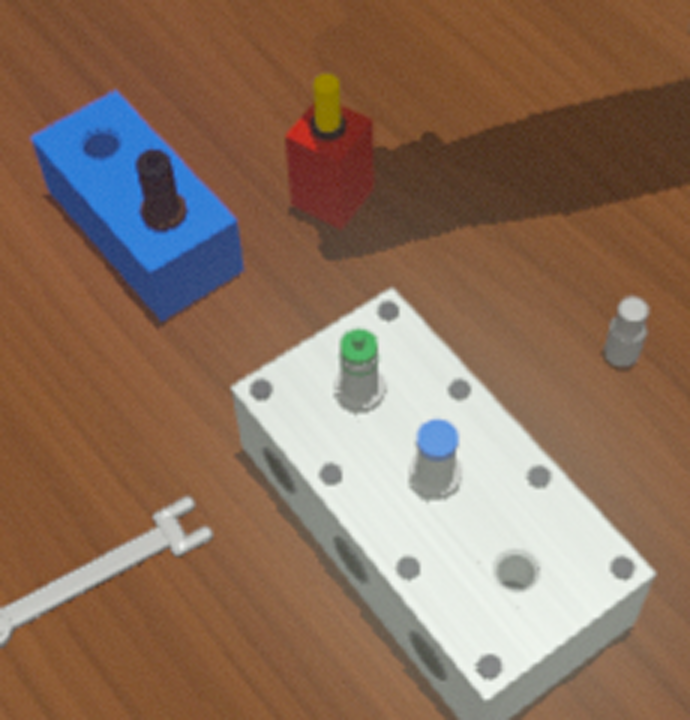

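View pics/t21.png

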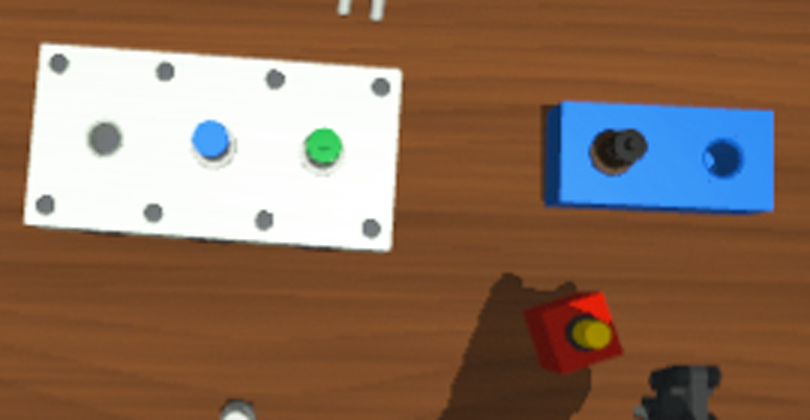

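View pics/s22.png

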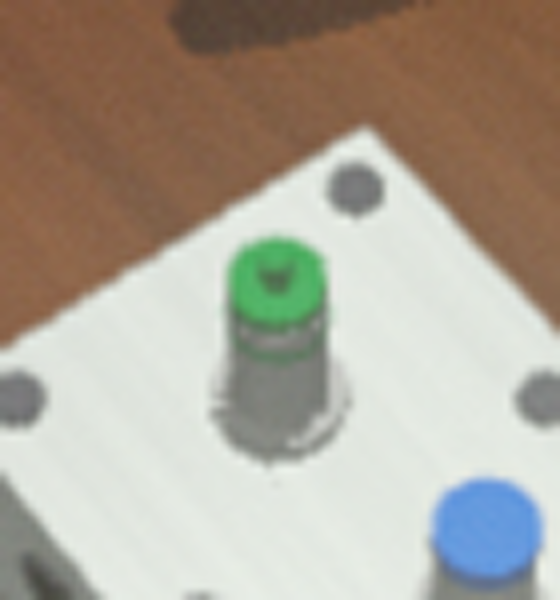

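```bash
python3 -c "
from workcell import bot
print(bot.job_done())"
```

```text
the job is handed in; nothing more can be done
None
```

The new injector is fully home in well_a, the empty well, and the rod is back upright in its holder. I handed the job in at about 31 s of the 72 s allowed; it reported no verdict.

**Feeling the well:** I lowered the rod into well_a and met no resistance at the sleeve height. Contact came with the tip about 60 mm below the deck, and I let it rest there for more than 1 s at 5–7 N on the wrist sensor. The lower edge of the red band was level with the deck, so the floor is bare. I did not need to feel well_b.

**Rod back in its holder:** Contact came at the same height at which I had gripped it. In the picture afterwards it stands as it did at the start.

**New injector:** I lowered it in small steps. It met the deck within 1 mm of the height I expected for fully home, with at most about 8 N on the wrist sensor. After release the green cap was within about 0.5 pixel of where a fully home injector should appear.

**Left alone:** The old injector, socket and wrench look untouched. I did not look at the oil can again, but the arm never went near it.

**Checks that disagreed:**
- The finger tips looked about 20 mm higher in the pictures than the reported tool position.
- The finger opening read about 2 mm under the true diameters (about 17.7 mm on the 20 mm handle, 24.3 mm on the 26 mm body).
- I gripped the rod lower because of this, took the injector low as well, and neither visibly slipped.
- The two cameras differed by 2–3 mm, so I mostly used the average of the two.

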